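Push the shoe last between the posts into the toe cradle

ROBOT

A 7-joint arm with a two-finger parallel gripper is mounted at the origin on the work surface. World frame = base frame: x ahead of the robot, y to its left, z up, the work surface at z = 0. Lengths are in m, angles in rad, forces in N, time in s.
With the tool pointing down it reaches from about 0.425 to 0.875 m from the base axis. Payload 4.7 kg.
Tool frame: the origin (TCP) lies midway between the tips of the shut fingers; the grasp point (between the pads) lies 19 mm behind it; z points along the fingers, y is the direction in which the jaws open and shut (so a half turn about z gives the same grasp; the last joint's range is limited). The gripper opens to 87 mm and grips with 3 to 60 N. Pads are 19 mm wide; open, the fingers measure 117 mm over their backs; the gripper's body (75 mm by 190 mm) begins 51 mm behind the grasp point.
Start: joints at [1.286, 0.321, -0.07, 1.45, 0.023, 1.371, -0.057], TCP at [0.191, -0.621, 0.223] pointing down, gripper open.
Joint ranges: [-2.86, 2.86], [-0.3, 2.09], [-1.38, 1.24], [0.06, 2.45], [-1.56, 4.7], [0.09, 2.05], [-2.69, 2.69]. Speed limits (rad/s): [2.57, 2.57, 3.14, 3.14, 3.14, 3.14, 3.14].

INTERFACE

Orientations are given as a rotation vector (axis times angle).
In Python, from bench import monitor, eyes, order gives the robot as it stands. The module is installed in compiled form; this text tells all that it offers.
- The arm moves only by the shell command python3 -m pendant 'ROWS' [FORCE]. ROWS is JSON, a list of rows, each a list of 3 entries, a list of its own where there are three numbers: the turn, a rotation vector about the tool's x, y, z in degrees, then the shift along the tool's x, y, z in m, then the gripper command: -1 is fully open, 1 is shut, values between are in proportion. In form: [[[rx, ry, rz], [tx, ty, tz], hand], ...]. A call has 1 to 8 rows; each row shifts and turns the commanded pose from where the row before left it, along the tool's axes as they then stand; what a row does not reach is not made up. A row lasts 1/8 s, in which the tool goes at most 62.5 mm and 10.7 degrees, less where a joint would pass 70% of its speed; a pose out of reach is approached as far as the arm can. A call is refused whole if a number of a shift passes 0.0625 or a number of a turn 10.7, either way. A call with a gripper value outside its range is refused whole. The fingers move at their own pace and stop on an object; FORCE is the grip in N (left out, the last holds). Time passes only in rows, so rows that do not move let the fingers close. It gives the time, the measured TCP pose, the force and the opening at its end, in the units of the state.
- monitor.get_state(): the state, without advancing time (a new reading comes with each control period).
- eyes.get_image(name): name is "scene" or "top" or "wrist"; returns a dict with "color" (420x560x3 uint8, red, green, blue), "range_z" (420x560 float32, m along the optical axis (not along the pixel's ray), 0 where there is no reading), "fx", "fy", "cx", "cy" (pixels), "world_to_cam" (4x4, takes a point from world to camera coordinates). Camera axes: x right, y up, looking along -z (the intrinsics and any distortion apply to the point x, -y, -z); pixel columns grow to the right and rows downward; lengths in m; the calibration is good to about 2 mm. A picture is of the moment at which its call begins.
- order.close_job(): hands the job in, once; it reports no verdict.
The state is a dict: "time": time; "joint_positions": joint angles; "qd": joint speeds; "joint_torque": joint torques, N m; "position": TCP position; "tool_rot": TCP orientation; "ft_force": force on the tool from outside, world axes, zero at the start; "torque": the same for the moment, N m; "grip_width": opening from 0.0 (shut) to 1.0 (fully open).
Only numpy, scipy, OpenCV 4.12 (cv2) and the standard library are available. Lean on these libraries where they do the work, as an engineer would, in place of code of your own. Each camera call takes 0.05 s, during which the arm holds its last target.

TASK

On the grey machine bed, push the wooden shoe last toe first through the narrow gap between the two round steel posts until its toe is fully home in the V-shaped cradle and it lies straight, in line with the bed. Only push it along the bed with the fingertips: never lift it or tip it, and leave everything else on the bench where it is.

Things in the scene. Friction and masses are not known exactly. Their poses are not given: they have to be found in the camera images.
- bed: fixed grey steel machine bed, plate 460 x 280 x 12 mm on the bench; origin at the centre of its underside, +x along its length from the loading end to the cradle, y across, z up; top at z = 12 mm
- gap (a point): middle of the gap, on the bed's top at bed x = 0, y = 0; axes as the bed's. Two fixed round steel posts, 26 mm diameter, rise 45 mm above the plate at y = -48 and +48 mm from here: the gap is 70 mm wide
- seat (a point): on the bed's top at bed x = 90 mm, y = 0: where the origin of the last is when its toe is fully home in the cradle (heel face then 12 mm past the far side of the posts); axes as the bed's. The fixed V cradle, two aluminium bars 22 mm high at 45 degrees to x and open to the posts, meets the toe at x = +56, y = -23 and +23 mm from here; a 16 mm high steel block stands behind it
- toe (a point): middle of the toe curve, on the underside of the last at last x = +33, y = 0 mm: the toe is a half circle of radius 32 mm about this point, so its tip is at last x = +65 mm. Axes as the last's
- last: loose wooden shoe last, 130 x 64 mm, 0.2 to 0.45 kg, flat on the loading end of the bed, askew and off centre; slides with a push of 1 to 4 N. Origin: centre of its underside, +x to the toe, z up. Upright straight sides at y = -32 and +32 mm from x = -65 to +33 mm, 28 mm high; flat upright heel face at x = -65 mm, 64 mm wide. Raised heel part 54 mm wide, up to 48 mm high, slopes down to the toe
- tin: a bystander that must stay where it is; flat steel polish tin, 52 mm diameter, 24 mm high, on the bed beside the cradle; origin at the centre of its underside
- heel_lifts: a bystander that must stay where it is; black rubber heel block 50 x 40 x 30 mm, on the bed beyond the posts on the other side; origin at the centre of its underside
- brush: a bystander that must stay where it is; hand brush lying on the bench to the robot's right
- hammer: a bystander that must stay where it is; hammer lying on the bench to the robot's right
- glue: a bystander that must stay where it is; closed jar, 60 mm diameter, 120 mm high, on the bench to the robot's left
- tape: a bystander that must stay where it is; paper ring, 90 mm diameter, 25 mm high, on the bench to the robot's left
- cup: a bystander that must stay where it is; white mug, 80 mm high, on the bench to the robot's left

How it is judged:
On the way:
1. the last lies between the two posts, flat on the bed (x of last in the frame of bed between -0.045 and 0.045 m and y of last in the frame of bed between -0.012 and 0.012 m and z of last in the frame of bed below 0.018 m), for 0.1 s.
At the end, for the whole second after the job is handed in: The last rests flat on the bed, toe home in the cradle: its origin within 8 mm of the seat point, its length within 0.13 rad (7 degrees) of the bed's, at rest (horizontal distance between last and seat below 0.008 m and angle between the x axis of last and the x axis of bed, either way round below 0.13 rad and x of last in the frame of bed above 0.08 m and z of last in the frame of bed below 0.016 m and angle between last's own z axis and vertical below 0.06 rad and linear speed of last below 0.01 m/s); the robot touches nothing.
It fails at once if the last is lifted more than about 12 mm off the bed (z of last in the frame of bed above 0.024 m).
It fails at once if the last is tipped by more than 0.25 rad (angle between last's own z axis and vertical above 0.25 rad).
It fails at once if a bystander is moved by more than 25 mm (distance of any of tin, heel_lifts, brush, hammer, glue, tape, cup from where it was at the start of the episode above 0.025 m).
It also fails if it takes over 64 s, if anything falls off the work surface, if the arm or the gripper's body presses on something with over 40 N, if the wrist force passes 120 N, or if a joint passes its speed limit or range.

## Working session

There is one attempt and no reset: what is moved stays moved. The work goes in short steps, Python scripts to look and compute and a shell command to move; the robot and the scene stay as the last step left them, time stands still between calls to the robot, and variables do not carry over. Pictures are saved under pics/ and viewed, and the job is handed in when it is done.

```bash
mkdir -p pics; ls; python3 - <<'E'
from bench import monitor, eyes
import cv2
s=monitor.get_state()
for k,v in s.items(): print(k,v)
for n in ["scene","top"]:
    d=eyes.get_image(n); cv2.imwrite(f"pics/{n}0.png",d["color"][:,:,::-1]); print(n,d["fx"],d["fy"],d["cx"],d["cy"],d["world_to_cam"].round(4).tolist(),[k for k in d])
E
```

```text
pics
time 0.0
joint_positions [ 1.28611417  0.32180948 -0.07012194  1.45169399  0.02257869  1.37079872
 -0.05688782]
qd [-5.30070100e-04  1.47357161e-03  9.92653158e-04  6.60889021e-04
  1.28619963e-05 -7.91897010e-04 -5.09964509e-04]
joint_torque [ 5.80588294e-04 -4.91288424e+01 -4.03676005e-01 -3.12530673e+01
 -6.37987931e-02  4.37390408e-02  1.95732950e-04]
position [ 0.19114679 -0.62066791  0.22146105]
tool_rot [-3.10471532e+00 -4.67416119e-01  5.53196675e-04]
ft_force [-0.19811855  0.33058978 -0.32160439]
torque [-0.00763388 -0.01232984  0.03227261]
grip_width 1.0036977464402466
scene 468.4840649882084 468.4840649882084 277.83578364089107 215.16159283828148 [[-0.7787, 0.6274, 0.0028, 0.4045], [-0.5275, -0.6572, 0.5384, 0.2616], [0.3396, 0.4178, 0.8427, -1.5], [0.0, 0.0, 0.0, 1.0]] ['color', 'range_z', 'fx', 'fy', 'cx', 'cy', 'world_to_cam']
top 430.1683022092197 430.1683022092197 282.42698853109465 208.6353397281437 [[-0.1079, -0.9942, -0.0003, 0.0462], [0.9714, -0.1055, 0.2129, -0.5391], [-0.2117, 0.0227, 0.9771, -1.3121], [0.0, 0.0, 0.0, 1.0]] ['color', 'range_z', 'fx', 'fy', 'cx', 'cy', 'world_to_cam']
```

View pics/scene0.png

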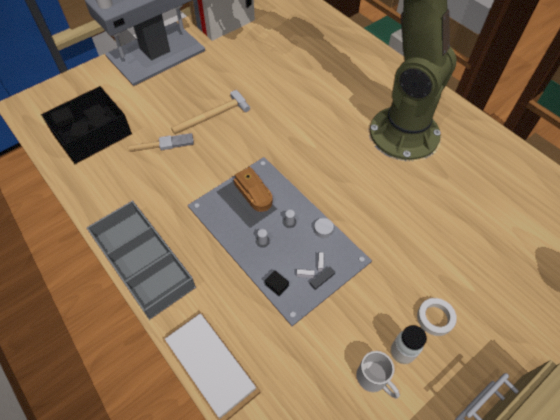

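View pics/top0.png

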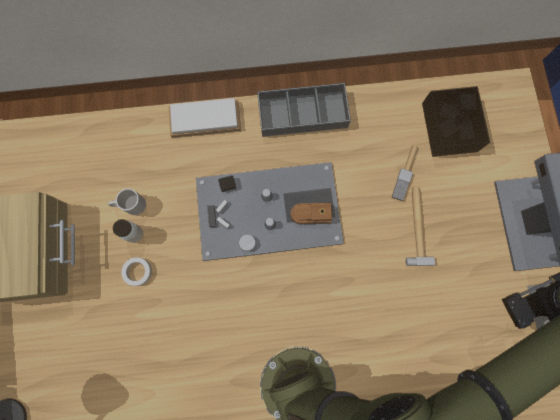

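The top view shows the bed spanning about (197,165)–(342,258), the posts at (266,195) and (270,223), and the last at (312,213) with its toe to the left. I'll enlarge it and back-project the depth.

```bash
cat > h.py <<'E'
import numpy as np, cv2
from bench import monitor, eyes
def cloud(d):
    z=d["range_z"].astype(float); v,u=np.mgrid[:z.shape[0],:z.shape[1]]
    x=(u-d["cx"])/d["fx"]*z; y=-(v-d["cy"])/d["fy"]*z
    P=np.stack([x,y,-z,np.ones_like(z)],-1)
    W=P@np.linalg.inv(d["world_to_cam"]).T
    W=W[...,:3]; W[z==0]=np.nan
    return W
def ray_at(d,u,v,h):
    T=np.linalg.inv(d["world_to_cam"]); r=T[:3,:3]@np.array([(u-d["cx"])/d["fx"],-(v-d["cy"])/d["fy"],-1]); o=T[:3,3]
    return o+r*(h-o[2])/r[2]
def proj(d,p):
    c=d["world_to_cam"]@np.append(p,1); return d["cx"]-d["fx"]*c[0]/c[2], d["cy"]+d["fy"]*c[1]/c[2]
def crop(d,u0,v0,u1,v1,k,name):
    cv2.imwrite(name,cv2.resize(d["color"][v0:v1,u0:u1,::-1],None,fx=k,fy=k,interpolation=cv2.INTER_CUBIC))
E
python3 - <<'E'
from h import *
d=eyes.get_image("top"); crop(d,190,155,350,265,5,"pics/topc.png"); W=cloud(d)
h=W[...,2]
np.set_printoptions(precision=0,suppress=True,linewidth=250)
print((h[185:235:2,255:345:3]*1000))
d=eyes.get_image("scene"); crop(d,180,150,380,310,4,"pics/scec.png")
E
```

```text
[[10. 11. 13.  9. 13. 10. 16. 11. 12. 11. 10. 11. 14. 11.  9. 12. 11.  9. 11. 10. 13. 11. 14. 12. 10.  8. 17. -1.  0. -1.]
 [14. 12. 15. 14. 13.  7. 15. 11. 15. 17. 14. 11. 13. 14. 17. 10.  5. 14.  8.  5. 12. 10. 14. 14. 16.  9. 12. -3. -2. -1.]
 [13. 11. 13. 58. 57. 13.  7. 11. 13.  9. 13. 11. 10. 12. 12.  8.  9. 14. 13. 14. 15.  9. 13. 13. 15. 12. 12.  0. -3.  2.]
 [15. 12.  9. 56. 53. 17. 13. 11.  7. 14. 11. 11. 13. 13.  7. 11. 13. 15. 14. 17.  9. 15. 16. 15. 15. 16. 10.  4.  3. -4.]
 [14. 15. 13. 56. 54. 21.  9. 15.  8. 12. 17. 10. 13.  8. 20. 15. 16. 17. 18. 13. 14. 16. 14. 12.  9. 14. 16.  2.  3.  6.]
 [15. 13. 18. 58. 53. 28. 18. 14. 10.  8. 16. 12. 11. 11.  6. 14. 12. 13. 16. 15. 16. 10. 14. 12. 12. 15. 11. 15.  3.  1.]
 [10. 12. 14. 33. 47. 10. 11. 14.  9.  9. 12. 10.  8. 11.  6. 11. 12. 10. 14. 11.  9. 10. 12. 11. 12. 14. 17.  8.  1. -0.]
 [16. 14. 14. 15. 12. 10. 13. 12.  9. 14. 15. 14. 15.  9. 12.  9.  8. 15. 15. 12. 12. 11. 12.  4.  8. 12. 12. 10.  2. -0.]
 [ 8. 11. 11. 14. 10. 10.  8. 10. 14. 13. 15. 14. 16. 14. 11. 13.  8. 13. 11.  9. 14. 16.  9. 14. 15. 13. 12. 14. -1
[... 1275 characters left out ...]
11.  5. 11. 19. 12. 25. 29. 25. 27. 25. 24. 21. 15. 18. 10. 10. 10.  7.  8.  9.  5.]
 [17.  9.  6. 13. 41. 57. 25. 11.  7.  7. 15. 11. 14. 15. 14.  7. 15. 13. 15. 16. 15.  8. 10. 13.  9. 15. 10. 15. 12.  3.]
 [15.  8.  9. 15. 15. 28. 21.  9. 16. 15. 11. 10. 17. 18. 12. 12. 10. 11. 17. 15. 16. 14. 12. 18.  9. 13. 12. 13. 13.  1.]
 [11. 13.  8. 12. 13. 15.  9. 10. 10. 15. 16. 14. 12. 14. 14. 15. 10.  9. 11. 11. 10. 10. 12. 12. 12. 11.  5.  9. 11.  4.]
 [ 9. 13. 11. 11.  8. 16. 14. 14. 12.  9.  8. 13. 14. 15. 13. 11. 11. 11. 12. 14.  8. 12. 15. 12.  7. 14. 17. 14. 10.  5.]
 [ 9. 16. 11.  9.  7. 14.  8. 13. 20.  7. 12. 14. 14. 16. 12. 15. 14.  8.  9. 14.  7. 14.  9.  8. 15. 12. 12. 11. 13.  4.]]
```

View pics/topc.png

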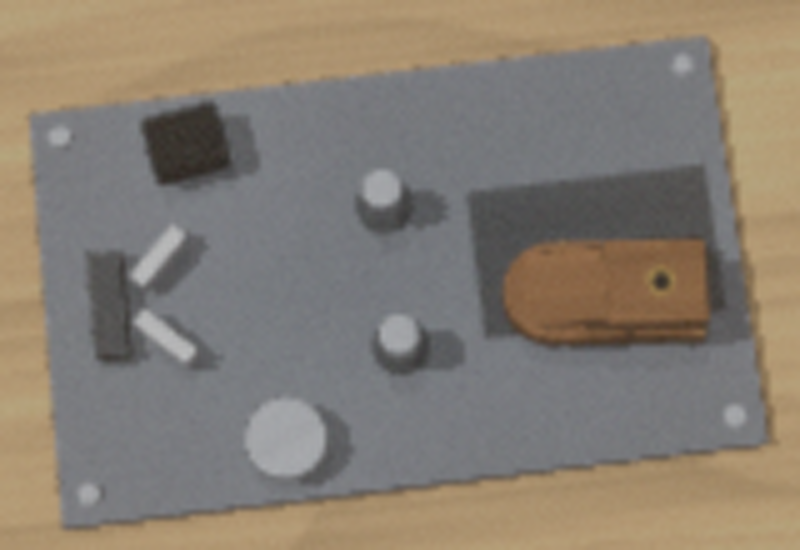

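View pics/scec.png

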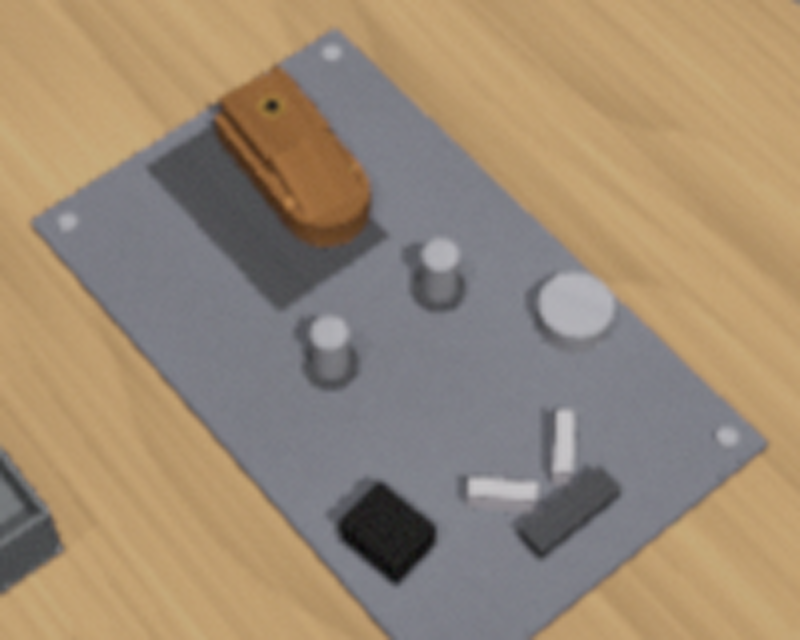

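```bash
cat > bed.py <<'E'
from h import *
from scipy.optimize import least_squares
def uv(x,y,u0,v0,k): return u0+(x+.5)/k-.5, v0+(y+.5)/k-.5
T=eyes.get_image("top"); S=eyes.get_image("scene")
obs=[] # (cam, uv, bedpt)
for p,b in [((30,113),(230,-140,12)),((712,38),(-230,-140,12)),((770,442),(-230,140,12)),((65,527),(230,140,12)),((382,187),(0,-48,57)),((399,333),(0,48,57))]:
    obs.append((T,uv(*p,190,155,5),np.array(b)/1000))
for p,b in [((336,28),(-230,140,12)),((32,222),(-230,-140,12)),((768,443),(230,140,12)),((330,332),(0,-48,57)),((441,254),(0,48,57))]:
    obs.append((S,uv(*p,180,150,4),np.array(b)/1000))
def w(q,b): c,s=np.cos(q[2]),np.sin(q[2]); return np.array([q[0]+c*b[0]-s*b[1],q[1]+s*b[0]+c*b[1],b[2]])
def res(q): return np.concatenate([np.array(proj(d,w(q,b)))-p for d,p,b in obs])
for sel in ["both","T","S"]:
    full=obs
    if sel!="both": obs=[o for o in obs if o[0] is (T if sel=="T" else S)]
    r=least_squares(res,[0.55,0.05,1.5]); print(sel,r.x, np.round(r.fun.reshape(-1,2),1).tolist())
    if sel=="both": q0=r.x
    obs=full
np.save("bed.npy",q0)
# last
q=q0
lo=[(T,uv(708,240,190,155,5),(-65,-27,48)),(T,uv(708,320,190,155,5),(-65,27,48)),(T,uv(707,341,190,155,5),(-65,32,28)),
    (S,uv(278,67,180,150,4),(-65,27,48)),(S,uv(217,108,180,150,4),(-65,-27,48))]
def rl(p):
    return np.concatenate([np.array(proj(d,w(q,np.append(w(p,np.array(b)/1000.)[:2],.012+b[2]/1000))))-o for d,o,b in lo])
r=least_squares(rl,[-.15,0,0]); print("last in bed",r.x,np.round(r.fun.reshape(-1,2),1).tolist(), "deg",np.degrees(r.x[2]))
tip=w(r.x,np.array([.065,0,0])); 
for d,n in((T,"T"),(S,"S")): print(n,"tip px",proj(d,w(q,np.append(tip[:2],.012))),proj(d,w(q,np.append(tip[:2],.037))))
print("last world",w(q,np.append(r.x[:2],.012)), "yaw",q[2]+r.x[2])
np.save("last.npy",r.x)
E
python3 bed.py
```

```text
both [0.55235979 0.03300452 1.58131529] [[-0.1, -0.1], [-0.5, -0.7], [0.2, 0.5], [-0.5, 0.3], [0.3, 0.3], [0.2, 0.2], [0.1, -0.2], [-0.7, -0.5], [0.3, 0.1], [-0.2, 0.2], [-0.1, 0.2]]
T [0.55262979 0.03278486 1.58032686] [[-0.0, -0.3], [-0.4, -0.7], [0.2, 0.4], [-0.5, 0.2], [0.4, 0.2], [0.3, 0.1]]
S [0.55207152 0.03325932 1.58301675] [[0.1, -0.2], [-0.6, -0.4], [0.5, -0.0], [-0.0, 0.2], [0.0, 0.2]]
last in bed [-0.13202891  0.03188688 -0.0590708 ] [[-1.2, -0.6], [0.3, -0.0], [-0.1, -1.5], [0.8, -0.3], [0.3, -1.8]] deg -3.3845075742101223
T tip px (np.float64(289.6802061580199), np.float64(215.622748659674)) (np.float64(289.8055890912147), np.float64(214.09595310245876))
S tip px (np.float64(268.67163971882076), np.float64(210.3142625680883)) (np.float64(268.54898181796267), np.float64(205.40341713683011))
last world [ 0.52186345 -0.09935251  0.012     ] yaw 1.5222444884399156
```

```bash
python3 -m pendant '[[[0,0,8.25],[0,0,0],-0.38],[[0,0,8.25],[0,0,0],-0.38],[[0,0,0],[0.027,-0.052,0],-0.38],[[0,0,0],[0.027,-0.052,0],-0.38],[[0,0,0],[0.027,-0.052,0],-0.38],[[0,0,0],[0.027,-0.052,0],-0.38],[[0,0,0],[0.027,-0.052,0],-0.38],[[0,0,0],[0.027,-0.052,0],-0.38]]'
python3 -m pendant '[[[0,0,0],[0.027,-0.052,0],-0.38],[[0,0,0],[0.027,-0.052,0],-0.38],[[0,0,0],[0.027,-0.052,0],-0.38],[[0,0,0],[0.0,-0.05,0],-0.38],[[0,0,0],[0,0,0],-0.38],[[0,0,0],[0,0,0],-0.38]]'
python3 - <<'E'
from h import *
d=eyes.get_image("wrist"); cv2.imwrite("pics/w1.png",d["color"][:,:,::-1]); print(d["fx"],d["cx"],d["cy"],np.linalg.inv(d["world_to_cam"]).round(3))
for b in [(-230,140),(0,0),(-230,-140)]: pass
q=np.load("bed.npy")
s=monitor.get_state(); print(s["time"],s["position"],s["tool_rot"],s["grip_width"])
E
```

```text
time: 1.3
position: [0.3506, -0.3057, 0.2228]
tool_rot: [3.141, 0.017, 0.001]
ft_force: [1.6, 0.1, -1.5]
grip_width: 0.691
time: 2.05
position: [0.4286, -0.1013, 0.2227]
tool_rot: [3.14, 0.017, 0.0]
ft_force: [0.6, 0.6, 0.2]
grip_width: 0.69
358.98518168111474 280.8509883305087 210.28006914685312 [[ 0.011  0.964  0.267  0.502]
 [-1.     0.01   0.004 -0.101]
 [ 0.001 -0.267  0.964  0.384]
 [ 0.     0.     0.     1.   ]]
2.1 [ 0.42845545 -0.10186826  0.22255619] [ 3.14094928e+00  1.43408949e-02 -4.15748330e-05] 0.6893490589263931
```

View pics/w1.png

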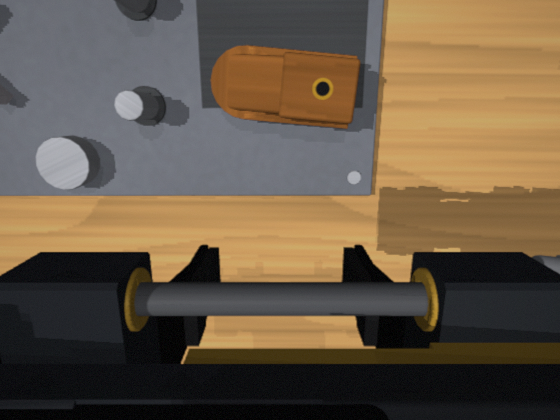

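The wrist view shows the whole last, with the heel at (358,58)–(350,127) and the toe tip at (211,83). The bed corner is at (375,194) and the near post at (129,105). I'll enlarge to pick points.

```bash
python3 - <<'E'
from h import *
c=cv2.imread("pics/w1.png"); cv2.imwrite("pics/w1c.png",cv2.resize(c[30:205,195:395],None,fx=4,fy=3.4,interpolation=cv2.INTER_CUBIC))
cv2.imwrite("pics/w1c.png",cv2.resize(c[30:150,200:390],None,fx=4,fy=4,interpolation=cv2.INTER_CUBIC))
E
```

```text
(no output)
```

View pics/w1c.png

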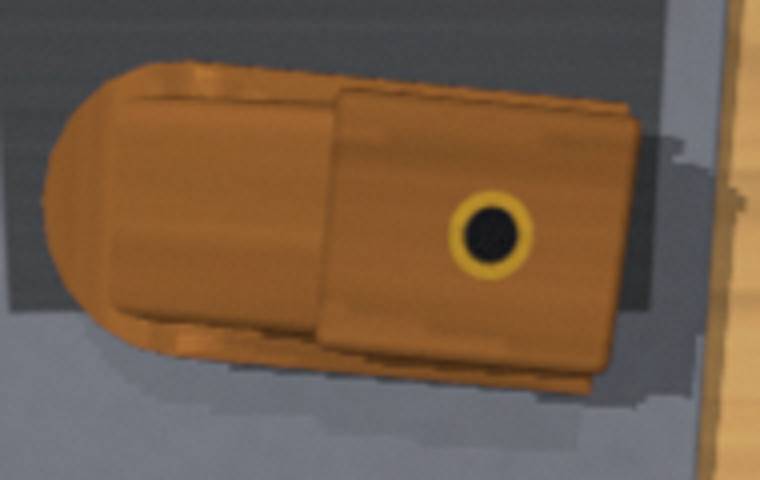

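```bash
cat > lastfit.py <<'E'
from h import *
from scipy.optimize import least_squares
q=np.load("bed.npy")
def w(q,b): c,s=np.cos(q[2]),np.sin(q[2]); return np.array([q[0]+c*b[0]-s*b[1],q[1]+s*b[0]+c*b[1],b[2]])
def uv(x,y,u0,v0,k): return u0+(x+.5)/k-.5, v0+(y+.5)/k-.5
def fit(d,pts):
    # pts: (u,v),(X,Y,Z) mm; X or Y None -> not constrained
    def R(p):
        o=[]
        for (u,v),b in pts:
            W=ray_at(d,u,v,.012+b[2]/1000)
            B=W[:2]-q[:2]; c,s=np.cos(q[2]),np.sin(q[2]); B=np.array([c*B[0]+s*B[1],-s*B[0]+c*B[1]])
            B=B-p[:2]; c,s=np.cos(p[2]),np.sin(p[2]); L=np.array([c*B[0]+s*B[1],-s*B[0]+c*B[1]])*1000
            o+= [0 if b[0] is None else L[0]-b[0], 0 if b[1] is None else L[1]-b[1]]
        return np.array(o)
    r=least_squares(R,[-.13,.03,-.1],x_scale=[.01,.01,.1]); print("last in bed mm",(r.x[:2]*1000).round(1),"deg",np.degrees(r.x[2]).round(2)); print(r.fun.reshape(-1,2).round(1).tolist())
    return r.x
def bedof(d,u,v,h):
    W=ray_at(d,u,v,h); B=W[:2]-q[:2]; c,s=np.cos(q[2]),np.sin(q[2]); return np.array([c*B[0]+s*B[1],-s*B[0]+c*B[1]])*1000
E
python3 - <<'E'
from lastfit import *
d=eyes.get_image("wrist")
f=lambda x,y: uv(x,y,200,30,4)
fit(d,[(f(628,104),(-65,-32,28)),(f(590,393),(-65,32,28)),(f(639,117),(-65,-27,48)),(f(607,372),(-65,27,48)),(f(44,200),(65,None,25)),(f(200,64),(None,-32,28)),(f(200,356),(None,32,28))])
print("corner",bedof(d,375,194,.012),"post",bedof(d,129,105,.057))
E
```

```text
last in bed mm [-134.    30.7] deg -5.04
[[-0.1, 0.6], [-0.2, -0.5], [0.9, 1.0], [0.3, -0.9], [-0.9, 0.0], [0.0, 0.7], [0.0, -0.9]]
corner [-234.17819056  137.68613095] post [-1.27450894 47.29701245]
```

```bash
python3 -m pendant '[[[0,0,0],[0.02,0.008,0.04],-0.38],[[0,0,0],[0,0,0.05],-0.38],[[0,0,0],[0,0,0.05],-0.38],[[0,0,0],[0,0,0.04],-0.38],[[0,0,0],[0,0,0.02],-0.38],[[0,0,0],[0,0,0],-0.38]]'
python3 - <<'E'
from h import *
d=eyes.get_image("wrist"); cv2.imwrite("pics/w2.png",d["color"][:,:,::-1])
s=monitor.get_state(); print(s["time"],s["position"],s["tool_rot"],s["ft_force"])
E
```

```text
time: 2.9
position: [0.447, -0.1091, 0.0209]
tool_rot: [-3.14, -0.014, 0.006]
ft_force: [-0.1, 0.8, 0.4]
grip_width: 0.69
2.95 [ 0.44835904 -0.109221    0.0221899 ] [-3.14080540e+00 -1.40205158e-02  1.97001501e-03] [0.37715876 0.4636839  0.5672058 ]
```

View pics/w2.png

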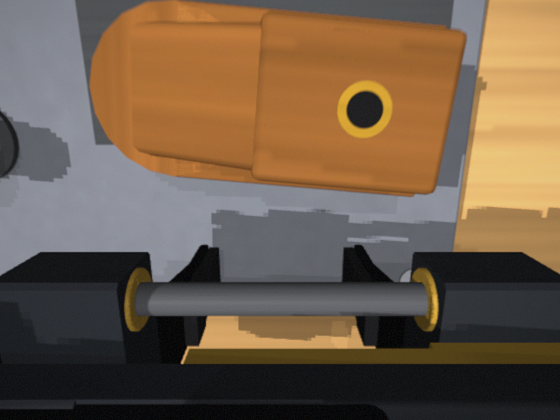

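```bash
python3 -m pendant '[[[0,0,0],[0.012,0,0],-0.38],[[0,0,0],[0.008,0,0],-0.38],[[0,0,0],[0.005,0,0],-0.38],[[0,0,0],[0.005,0,0],-0.38],[[0,0,0],[0.005,0,0],-0.38],[[0,0,0],[0.005,0,0],-0.38],[[0,0,0],[0.005,0,0],-0.38]]'
python3 - <<'E'
from h import *
d=eyes.get_image("wrist"); cv2.imwrite("pics/w3.png",d["color"][:,:,::-1])
s=monitor.get_state(); print(s["time"],s["position"],s["tool_rot"],s["ft_force"])
E
```

```text
time: 3.82
position: [0.4936, -0.1078, 0.0223]
tool_rot: [-3.141, -0.017, 0.002]
ft_force: [-1.9, 0.7, 1.0]
grip_width: 0.692
3.875 [ 0.49469263 -0.10764675  0.02246213] [-3.14118932e+00 -1.74962734e-02 -1.16093939e-03] [-0.40743666 -0.20551915 -0.03116714]
```

View pics/w3.png

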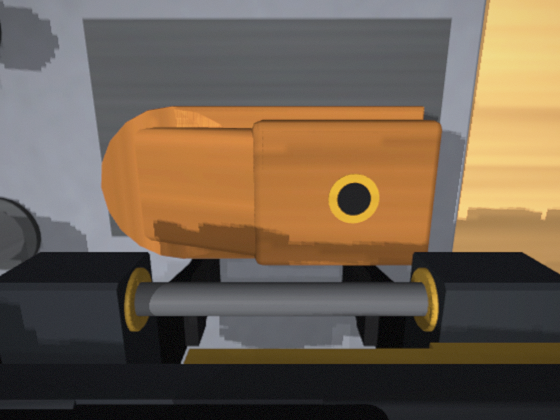

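The last is now square to the tool: its far edge is level at row 107, from (170,107) to (424,107), and its tip is at (102,180).

```bash
python3 - <<'E'
from lastfit import *
d=eyes.get_image("wrist")
fit(d,[((424,107),(-65,-32,28)),((441,121),(-65,-27,48)),((180,107),(None,-32,28)),((102,180),(65,None,25))])
T=eyes.get_image("top"); crop(T,190,155,350,265,5,"pics/topc3.png")
E
```

```text
last in bed mm [-130.4   16.7] deg 0.26
[[-0.4, 0.2], [1.0, -0.1], [0.0, -0.1], [-0.6, 0.0]]
```

View pics/topc3.png

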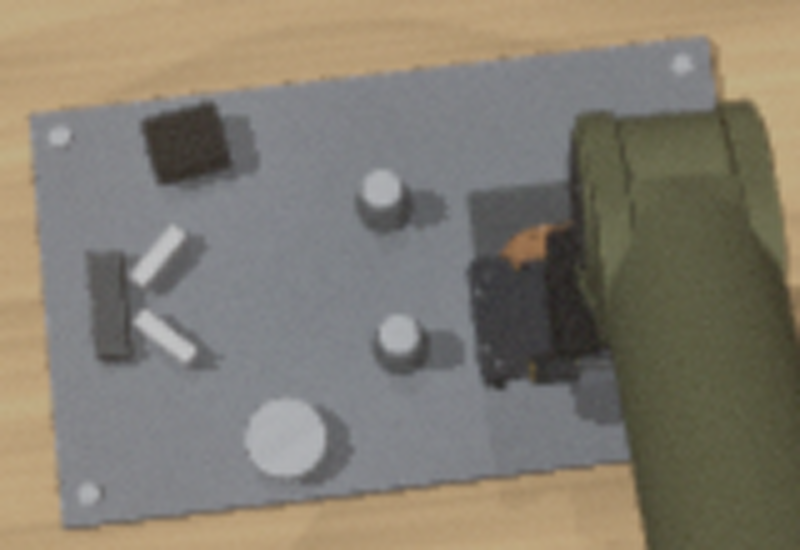

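```bash
python3 -m pendant '[[[0,0,0],[0.005,0,0],-0.38],[[0,0,0],[0.005,0,0],-0.38],[[0,0,0],[0.004,0,0],-0.38],[[0,0,0],[0.0025,0,0],-0.38],[[0,0,0],[0,0,0],-0.38],[[0,0,0],[-0.01,0,0],-0.38],[[0,0,0],[-0.03,0,0],-0.38],[[0,0,0],[0,0,-0.06],-0.38]]'
python3 -m pendant '[[[0,0,0],[0,0,-0.06],-0.38],[[0,0,0],[0,0,-0.06],-0.38],[[0,0,0],[0,0,0],-0.38]]'
python3 - <<'E'
from h import *
d=eyes.get_image("wrist"); cv2.imwrite("pics/w4.png",d["color"][:,:,::-1])
s=monitor.get_state(); print(s["time"],s["position"],s["tool_rot"],s["ft_force"],s["joint_positions"])
E
```

```text
time: 4.97
position: [0.4626, -0.1074, 0.0781]
tool_rot: [-3.138, -0.016, 0.02]
ft_force: [1.3, -0.8, 0.0]
grip_width: 0.687
time: 5.35
position: [0.4735, -0.1088, 0.208]
tool_rot: [3.137, 0.017, 0.017]
ft_force: [0.6, 0.5, -0.9]
grip_width: 0.696
5.4 [ 0.47164695 -0.10859087  0.20503196] [3.13852617 0.01660599 0.00873175] [-0.81675894  0.5531875   0.28457075] [ 0.75894335 -0.00722325 -0.58107439  1.86052568 -0.00210615  1.28108592
 -1.3817498 ]
```

View pics/w4.png

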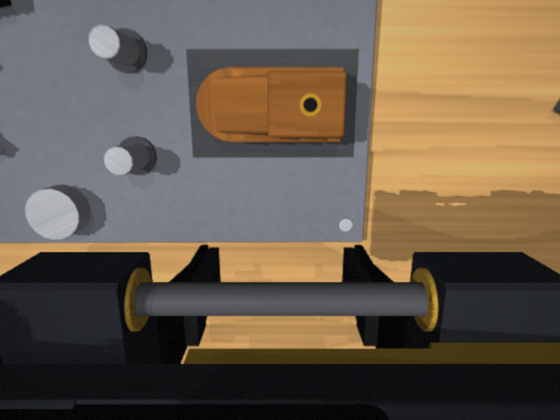

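```bash
python3 - <<'E'
from h import *
c=cv2.imread("pics/w4.png"); cv2.imwrite("pics/w4c.png",cv2.resize(c[10:185,70:370],None,fx=2.65,fy=2.65,interpolation=cv2.INTER_CUBIC))
E
```

```text
(no output)
```

View pics/w4c.png

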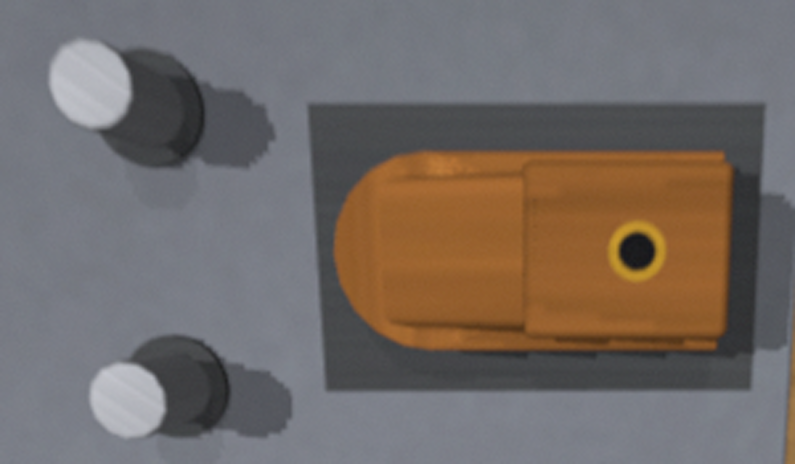

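```bash
python3 - <<'E'
from lastfit import *
d=eyes.get_image("wrist")
f=lambda x,y: uv(x,y,70,10,2.65)
fit(d,[(f(724,152),(-65,-32,28)),(f(717,350),(-65,32,28)),(f(731,165),(-65,-27,48)),(f(724,336),(-65,27,48)),(f(334,250),(65,None,25)),(f(430,151),(None,-32,28)),(f(430,349),(None,32,28))])
print("posts",bedof(d,*f(91,84),.057),bedof(d,*f(128,400),.057))
print("post base right edges",bedof(d,*f(204,115),.012),bedof(d,*f(229,390),.012))
E
```

```text
last in bed mm [-129.6    3.6] deg -0.06
[[0.2, 0.7], [-0.4, -0.6], [1.2, 1.6], [0.9, -1.5], [-1.9, 0.0], [0.0, 0.5], [0.0, -0.8]]
posts [ -1.27879842 -44.56095623] [-1.16494735 49.87741663]
post base right edges [-18.78464458 -42.66898279] [-18.84795453  51.95061794]
```

```bash
python3 -m pendant '[[[0,0,-10],[0,0,0],0.45],[[0,0,-10],[0,0,0],0.45],[[0,0,-10],[0,0,0],0.45],[[0,0,-10],[0,0,0],0.45],[[0,0,-10],[0,0,0],0.45],[[0,0,-10],[0,0,0],0.45],[[0,0,-10],[0,0,0],0.45],[[0,0,-10],[0,0,0],0.45]]'
python3 -m pendant '[[[0,0,-10],[0,0,0],0.45],[[0,0,0],[-0.045,0.04,0],0.45],[[0,0,0],[-0.045,0.04,0],0.45],[[0,0,0],[0,0,0],0.45],[[0,0,0],[0,0,0],0.45]]'
python3 - <<'E'
from h import *
d=eyes.get_image("wrist"); cv2.imwrite("pics/w5.png",d["color"][:,:,::-1])
s=monitor.get_state(); print(s["time"],s["position"],s["tool_rot"],s["ft_force"],s["joint_positions"])
E
```

```text
time: 6.45
position: [0.4689, -0.1078, 0.2003]
tool_rot: [-2.387, -2.038, 0.003]
ft_force: [-0.1, 0.1, -0.0]
grip_width: 0.274
time: 7.08
position: [0.5501, -0.1962, 0.2003]
tool_rot: [-2.206, -2.231, 0.001]
ft_force: [-0.3, -0.1, 1.4]
grip_width: 0.273
7.125 [ 0.55028809 -0.1957643   0.20121483] [-2.20591636e+00 -2.23311291e+00  7.70959934e-04] [0.58466278 0.21781703 0.69897473] [ 0.7625962   0.23546911 -0.54100663  1.6325665   0.12365708  1.3106609
  0.21385021]
```

View pics/w5.png

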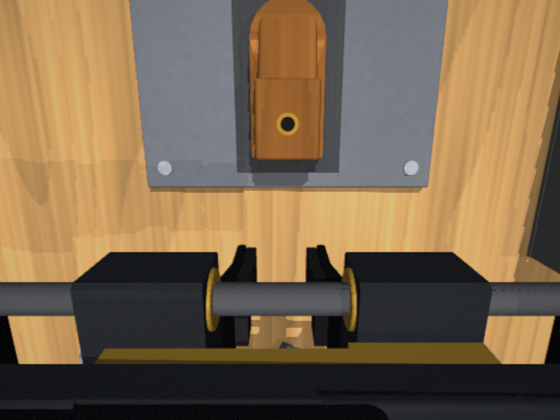

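```bash
python3 -m pendant '[[[0,0,0],[0,0.0035,0.05],0.45],[[0,0,0],[0,0,0.05],0.45],[[0,0,0],[0,0,0.05],0.45],[[0,0,0],[0,0,0.028],0.45],[[0,0,0],[0,0,0],0.45],[[0,0,0],[0,0,0],0.45]]'
python3 -m pendant '[[[0,0,0],[0.01,0,0],0.45],[[0,0,0],[0.008,0,0],0.45],[[0,0,0],[0.006,0,0],0.45],[[0,0,0],[0.006,0,0],0.45],[[0,0,0],[0.006,0,0],0.45],[[0,0,0],[0.006,0,0],0.45],[[0,0,0],[0.006,0,0],0.45]]'
python3 - <<'E'
from h import *
d=eyes.get_image("wrist"); cv2.imwrite("pics/w6.png",d["color"][:,:,::-1])
s=monitor.get_state(); print(s["time"],s["position"],s["tool_rot"],s["ft_force"])
E
```

```text
time: 7.88
position: [0.5556, -0.1969, 0.0264]
tool_rot: [2.207, 2.233, 0.001]
ft_force: [0.6, 1.0, 0.5]
grip_width: 0.277
time: 8.75
position: [0.5542, -0.1492, 0.0246]
tool_rot: [2.209, 2.233, -0.0]
ft_force: [0.2, -3.7, 2.5]
grip_width: 0.275
8.8 [ 0.55423346 -0.14777179  0.02452841] [-2.20794210e+00 -2.23409753e+00 -6.09827047e-04] [-0.33147895 -1.95415633  2.3027921 ]
```

View pics/w6.png

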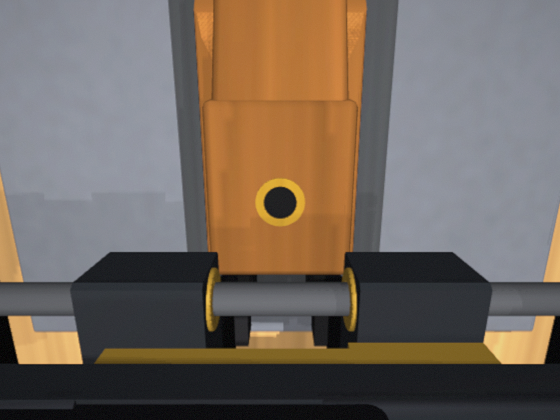

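```bash
python3 -m pendant '[[[0,0,0],[0.006,0,0],0.45],[[0,0,0],[0.006,0,0],0.45],[[0,0,0],[0.006,0,0],0.45],[[0,0,0],[0.006,0,0],0.45],[[0,0,0],[0.006,0,0],0.45]]'
python3 - <<'E'
from h import *
d=eyes.get_image("wrist"); cv2.imwrite("pics/w7.png",d["color"][:,:,::-1])
T=eyes.get_image("top"); crop(T,190,155,350,265,5,"pics/topc7.png")
S=eyes.get_image("scene"); crop(S,180,150,380,310,4,"pics/scec7.png")
s=monitor.get_state(); print(s["time"],s["position"],s["tool_rot"],s["ft_force"])
E
```

```text
time: 9.43
position: [0.5538, -0.1188, 0.0245]
tool_rot: [-2.209, -2.234, 0.0]
ft_force: [0.7, -3.1, 2.1]
grip_width: 0.274
9.575 [ 0.55357375 -0.11757688  0.02417006] [-2.20688596e+00 -2.23348406e+00 -9.83551329e-04] [-0.13050166  0.15874827 -0.49227844]
```

View pics/w7.png

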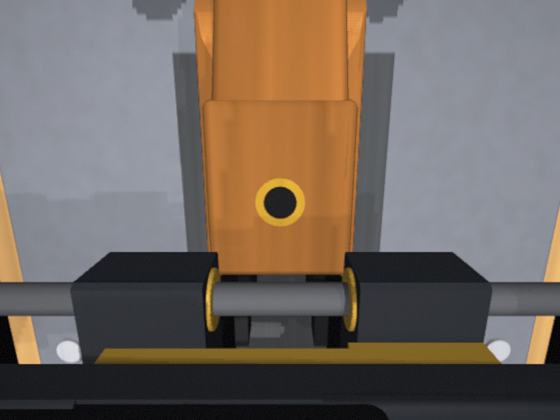

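View pics/topc7.png

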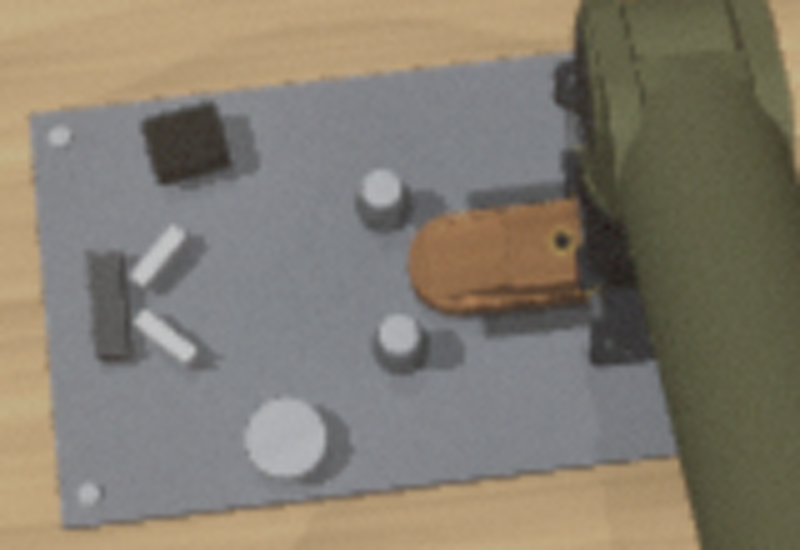

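View pics/scec7.png

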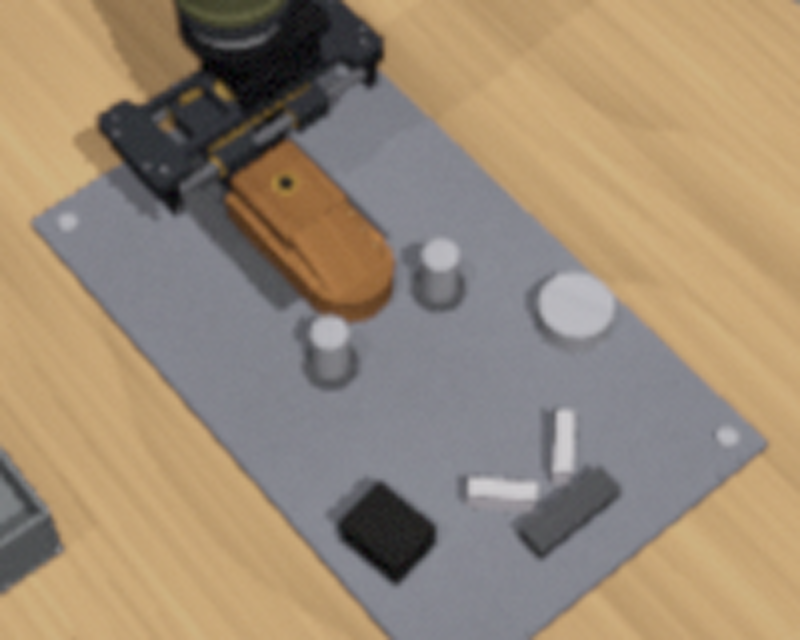

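It's straight and aimed at the middle of the gap, so I'll keep pushing.

```bash
python3 -m pendant '[[[0,0,0],[0.006,0,0],0.45],[[0,0,0],[0.006,0,0],0.45],[[0,0,0],[0.006,0,0],0.45],[[0,0,0],[0.006,0,0],0.45],[[0,0,0],[0.006,0,0],0.45],[[0,0,0],[0.006,0,0],0.45]]'
python3 -m pendant '[[[0,0,0],[0.006,0,0],0.45],[[0,0,0],[0.006,0,0],0.45],[[0,0,0],[0.006,0,0],0.45],[[0,0,0],[0.006,0,0],0.45],[[0,0,0],[0.006,0,0],0.45],[[0,0,0],[0.006,0,0],0.45]]'
python3 - <<'E'
from h import *
T=eyes.get_image("top"); crop(T,190,155,350,265,5,"pics/topc8.png")
s=monitor.get_state(); print(s["time"],s["position"],s["tool_rot"],s["ft_force"])
E
```

```text
time: 10.32
position: [0.5534, -0.0828, 0.0245]
tool_rot: [-2.209, -2.233, 0.0]
ft_force: [-0.0, -0.6, -1.1]
grip_width: 0.279
time: 11.08
position: [0.5531, -0.0469, 0.0245]
tool_rot: [2.209, 2.233, -0.0]
ft_force: [0.7, -1.4, -0.9]
grip_width: 0.275
11.125 [ 0.55312817 -0.04569292  0.02457922] [-2.20786506e+00 -2.23433947e+00 -8.50122278e-04] [-0.14210217  0.23248393 -1.13595966]
```

View pics/topc8.png

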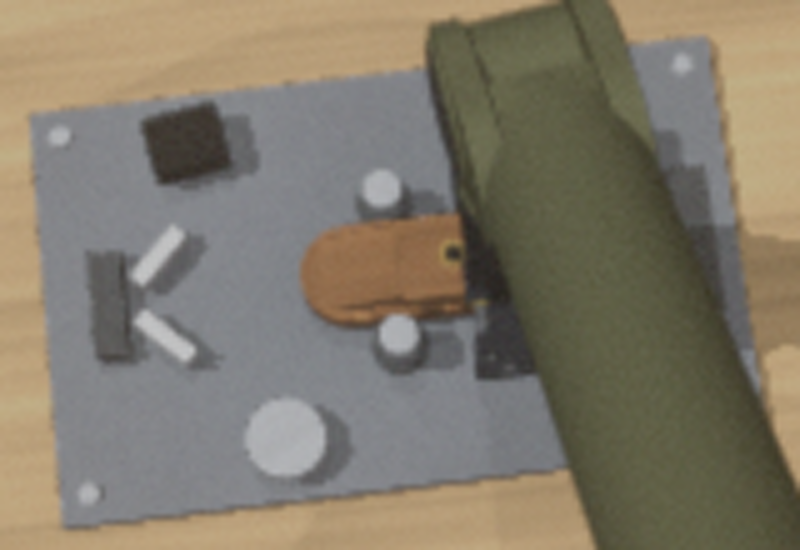

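The last is in the gap, with free clearance on both sides. I'll push on in short stages and watch the force. About 93 mm to go.

```bash
python3 -m pendant '[[[0,0,0],[0.006,0,0],0.45],[[0,0,0],[0.006,0,0],0.45],[[0,0,0],[0.006,0,0],0.45],[[0,0,0],[0.006,0,0],0.45],[[0,0,0],[0.006,0,0],0.45],[[0,0,0],[0.006,0,0],0.45]]'
python3 -m pendant '[[[0,0,0],[0.006,0,0],0.45],[[0,0,0],[0.006,0,0],0.45],[[0,0,0],[0.006,0,0],0.45],[[0,0,0],[0.006,0,0],0.45],[[0,0,0],[0.006,0,0],0.45],[[0,0,0],[0.006,0,0],0.45]]'
python3 -m pendant '[[[0,0,0],[0.005,0,0],0.45],[[0,0,0],[0.005,0,0],0.45],[[0,0,0],[0.003,0,0],0.45]]'
python3 - <<'E'
from h import *
d=eyes.get_image("wrist"); cv2.imwrite("pics/w9.png",d["color"][:,:,::-1])
T=eyes.get_image("top"); crop(T,190,155,350,265,5,"pics/topc9.png")
s=monitor.get_state(); print(s["time"],s["position"],s["tool_rot"],s["ft_force"])
E
```

```text
time: 11.88
position: [0.5528, -0.011, 0.0246]
tool_rot: [2.209, 2.233, -0.0]
ft_force: [-0.0, -2.1, 0.4]
grip_width: 0.276
time: 12.62
position: [0.5524, 0.025, 0.0246]
tool_rot: [2.209, 2.233, -0.0]
ft_force: [1.5, -3.1, 1.3]
grip_width: 0.274
time: 13.0
position: [0.5522, 0.038, 0.0246]
tool_rot: [2.209, 2.234, -0.0]
ft_force: [0.3, -3.4, 1.8]
grip_width: 0.28
13.1 [0.55221926 0.03848087 0.02454476] [-2.20860220e+00 -2.23374740e+00 -8.28301786e-04] [ 0.46061644 -1.5185817   1.17186474]
```

View pics/topc9.png

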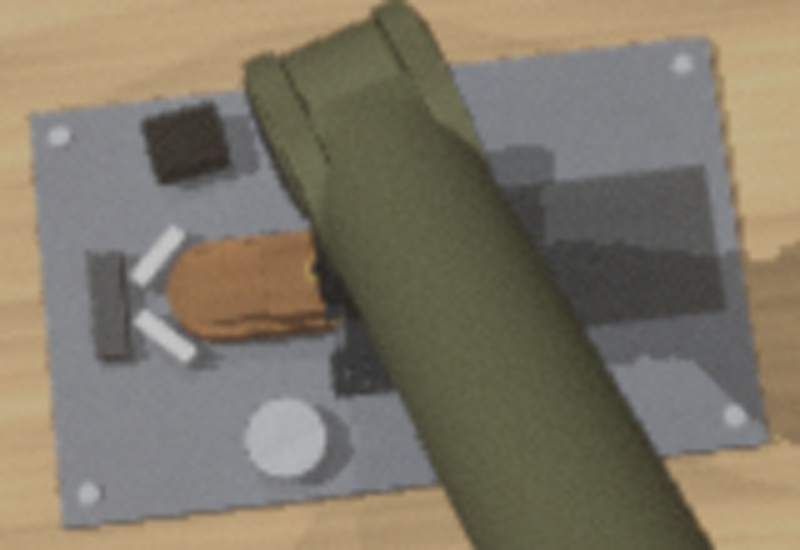

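View pics/w9.png

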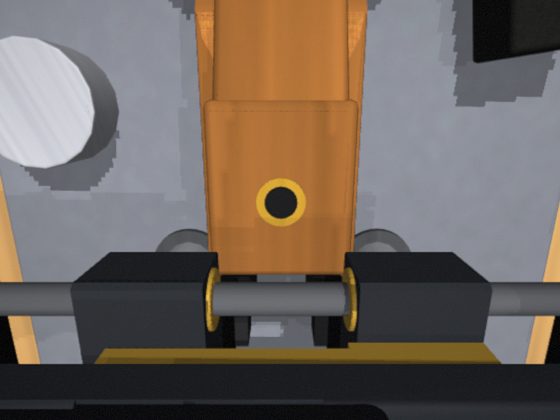

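```bash
python3 -m pendant '[[[0,0,0],[0.003,0,0],0.45],[[0,0,0],[0.002,0,0],0.45],[[0,0,0],[0.001,0,0],0.45],[[0,0,0],[0,0,0],0.45]]'
python3 -m pendant '[[[0,0,0],[0.001,0,0],0.45],[[0,0,0],[0.001,0,0],0.45],[[0,0,0],[0,0,0],0.45]]'
python3 -m pendant '[[[0,0,0],[0.001,0,0],0.45],[[0,0,0],[0,0,0],0.45]]'
```

```text
time: 13.6
position: [0.5521, 0.0439, 0.0245]
tool_rot: [-2.209, -2.233, -0.0]
ft_force: [0.5, -2.3, 2.3]
grip_width: 0.277
time: 13.98
position: [0.5521, 0.0459, 0.0245]
tool_rot: [-2.209, -2.234, -0.0]
ft_force: [0.1, -2.2, 1.7]
grip_width: 0.274
time: 14.22
position: [0.5521, 0.0469, 0.0245]
tool_rot: [-2.209, -2.233, -0.0]
ft_force: [-0.5, -2.5, 2.2]
grip_width: 0.269
```

```bash
python3 -m pendant '[[[0,0,0],[0.001,0,0],0.45],[[0,0,0],[0,0,0],0.45]]'
python3 -m pendant '[[[0,0,0],[0.001,0,0],0.45],[[0,0,0],[0,0,0],0.45]]'
python3 - <<'E'
from h import *
T=eyes.get_image("top"); crop(T,205,190,265,235,13,"pics/topc10.png")
E
```

```text
time: 14.48
position: [0.5521, 0.0471, 0.0245]
tool_rot: [2.209, 2.233, -0.001]
ft_force: [0.2, -4.4, 2.1]
grip_width: 0.275
time: 14.72
position: [0.5521, 0.0471, 0.0245]
tool_rot: [2.209, 2.232, -0.003]
ft_force: [-0.2, -7.0, 2.1]
grip_width: 0.273
```

View pics/topc10.png

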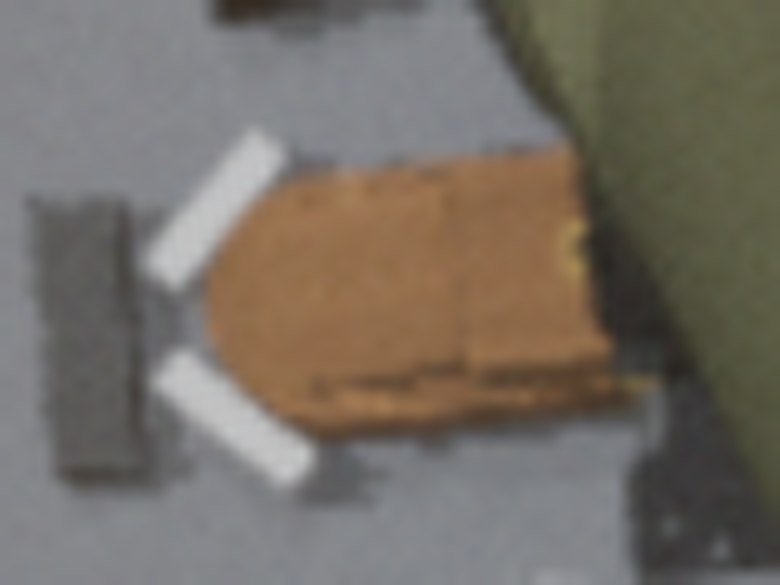

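The tool stopped at the expected position (y = 0.047) with the force rising, and the toe touches both bars. I'll back off straight, then go up.

```bash
python3 -m pendant '[[[0,0,0],[-0.006,0,0],0.45],[[0,0,0],[-0.03,0,0],0.45],[[0,0,0],[-0.04,0,0],0.45],[[0,0,0],[0,0,-0.06],0.45],[[0,0,0],[0,0,-0.06],0.45],[[0,0,0],[-0.02,0,-0.06],0.45],[[0,0,0],[0,0,0],0.45],[[0,0,0],[0,0,0],0.45]]'
python3 - <<'E'
from h import *
d=eyes.get_image("wrist"); cv2.imwrite("pics/w11.png",d["color"][:,:,::-1])
S=eyes.get_image("scene"); crop(S,180,150,380,310,4,"pics/scec11.png")
s=monitor.get_state(); print(s["time"],s["position"],s["tool_rot"],s["ft_force"])
E
```

```text
time: 15.78
position: [0.5528, -0.046, 0.2032]
tool_rot: [-2.208, -2.234, -0.001]
ft_force: [-0.3, 1.2, -1.9]
grip_width: 0.277
15.875 [ 0.55207041 -0.0459283   0.20198078] [-2.20571904e+00 -2.23280669e+00  1.78665486e-03] [-1.23213163 -0.1783439  -0.5698481 ]
```

View pics/w11.png

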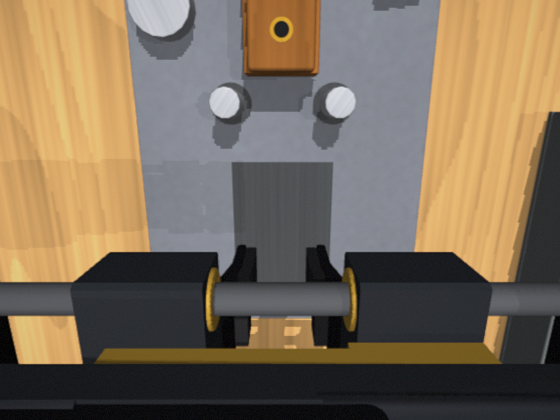

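View pics/scec11.png

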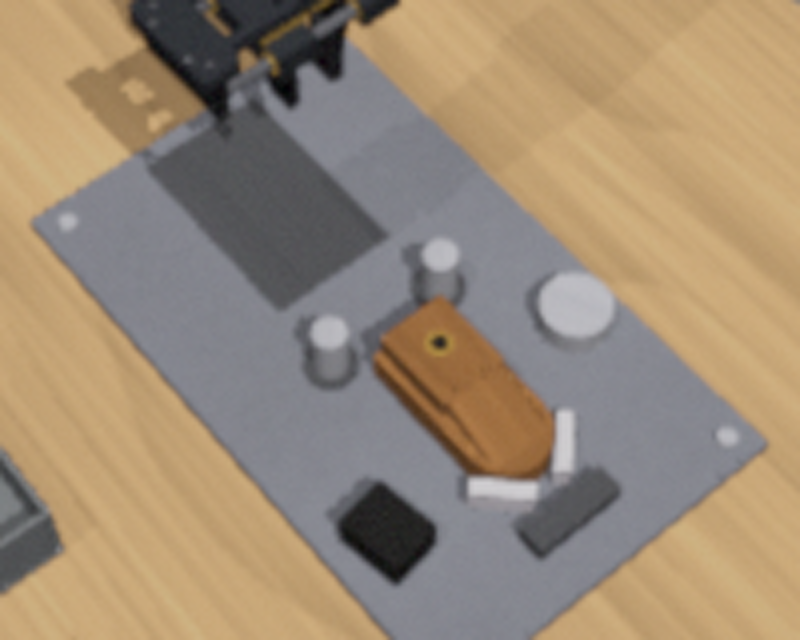

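The wrist view shows the heel's top edge at about (247,75)–(318,75), with posts at (226,102) and (341,102). One quick fit before I hand it in.

```bash
python3 - <<'E'
from lastfit import *
d=eyes.get_image("wrist")
fit(d,[((247,74.5),(-65,27,48)),((317.5,75.5),(-65,-27,48)),((281.5,30),(None,0,48))])
print("posts",bedof(d,226,102,.057),bedof(d,341,102,.057))
E
```

```text
last in bed mm [86.4  0.8] deg -0.07
[[0.3, 0.8], [-0.3, -1.3], [0.0, 0.5]]
posts [ 0.76651754 46.65871304] [  0.95318865 -47.47781803]
```

The wrist fit puts the last about 4 mm short of the seat, but the tool contact put it at 89.5 mm. I'll cross-check with the top and scene cameras.

```bash
python3 - <<'E'
from h import *
T=eyes.get_image("top"); crop(T,205,185,280,240,10,"pics/topc12.png")
E
```

```text
(no output)
```

View pics/topc12.png

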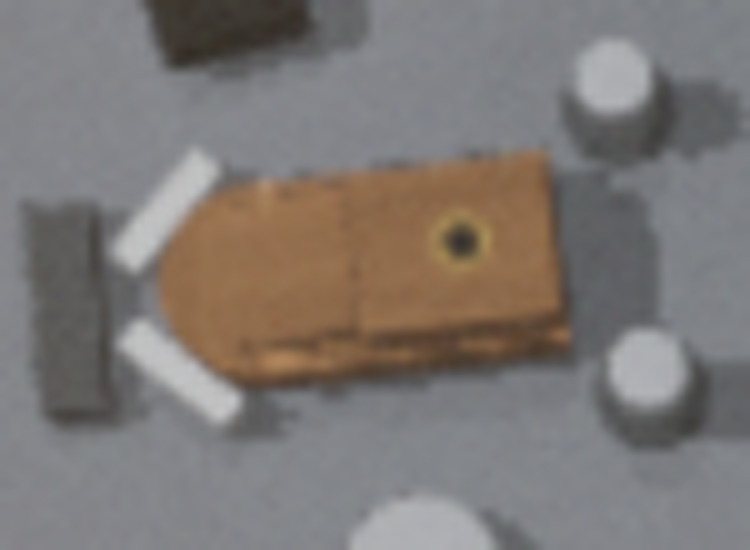

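```bash
python3 - <<'E'
from lastfit import *
d=eyes.get_image("top"); f=lambda x,y: uv(x,y,205,185,10)
fit(d,[(f(550,152),(-65,-27,48)),(f(562,315),(-65,27,48)),(f(160,285),(65,None,25))])
print("posts",bedof(d,*f(613,77),.057),bedof(d,*f(648,367),.057))
S=eyes.get_image("scene"); g=lambda x,y: uv(x,y,180,150,4)
fit(S,[(g(441,297),(-65,27,48)),(g(380,342),(-65,-27,48))])
print("posts",bedof(S,*g(330,332),.057),bedof(S,*g(441,254),.057))
E
```

```text
last in bed mm [89.8 -0.9] deg -2.03
[[0.2, 0.4], [0.2, -0.4], [-0.4, 0.0]]
posts [  1.40668218 -48.18223302] [ 0.84304159 47.35874085]
last in bed mm [92.5  0.1] deg 1.12
[[-0.0, -0.4], [0.0, 0.4]]
posts [ -0.09942067 -47.31810373] [-0.40032112 48.72943168]
```

The top camera gives x = 89.8 mm and the scene camera 92.5 mm. Both agree with the contact reading, so the last is home.

```bash
python3 -c "
from bench import order
print(order.close_job())"
```

```text
the job is handed in; nothing more can be done
None
```

The wooden last is pushed through the gap and home in the V cradle, lying straight with the bed. I handed the job in at about 16 s of the 64 s allowed.

- **How it was done:** I first pushed the last sideways with both fingertips, which squared it to the bed and brought it onto the centreline. I then pushed on the heel face with the fingers part open, through the posts, until it stopped against the cradle. The push force rose from about 2.5 N to 7 N there. Then I backed straight off and lifted clear.
- **Position checks:** the seat is at x = 90 mm.

| Source | x (mm) | y (mm) | Angle |
|---|---|---|---|
| Tool contact | about 89.5 | – | – |
| Top camera | 89.8 | −0.9 | −2.0° |
| Scene camera | 92.5 | +0.1 | +1.1° |
| Wrist camera | 86.4 | +0.8 | −0.1° |

- **Disagreement:** the wrist camera reads about 4 mm short. It saw only the heel's edge, at the border of its picture. All four readings are within the 8 mm limit.
- **Other objects:** the tool is clear of everything. The tin and heel block look unmoved in the pictures, but I did not measure them or the other bystanders.

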